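# Put the table things back on their own coasters

## Task

The salt shaker, the food tin and the glass jar are standing on each other's coasters. Change them round so that the glass jar stands upright in the middle of the round cork coaster, the tin in the middle of the square wooden coaster and the salt shaker in the middle of the six-sided white tile; the dark oblong board is empty, so you can set one of them aside there meanwhile. Topple nothing, and leave the cup, the kitchen timer and the cactus where they are.

Things in the scene. Friction and masses are not known exactly. Their poses are not given: they have to be found in the camera images.
- salt_shaker: Round salt shaker, clear below with a light grey domed metal top with holes; 90 mm tall, 44 mm across the body (up to 74 mm high), 34 mm across the top. About 0.1 kg. Origin: centre of its foot, z up along its axis; its foot is slightly uneven, so it may lean some 2 degrees. Starts upright on the square coaster.
- tin: Slim closed food tin with a printed paper label, a plain cylinder 57 mm across and 72 mm tall, with a pale gold lid. About 0.18 kg. Origin: centre of its foot, z up along its axis. Starts upright on the round coaster.
- glass_jar: Closed empty glass jar with a light grey screw lid, 63 mm across and 110 mm tall. About 0.35 kg. Origin: centre of its foot, z up along its axis. Starts upright on the six-sided tile.
- round_coaster: Round cork coaster, 96 mm across, 8 mm thick: where the glass jar belongs. Fixed to the worktop, its place differs from start to start. Origin: centre of its underside, z up; its flat top is 8 mm above the origin.
- square_coaster: Square dark wooden coaster, 90 x 90 mm, 8 mm thick: where the tin belongs. Fixed to the worktop, its place differs from start to start. Origin: centre of its underside, z up; its flat top is 8 mm above the origin.
- hex_coaster: Regular six-sided white ceramic tile, 94 mm across its flats, 8 mm thick: where the salt shaker belongs. Fixed to the worktop, its place differs from start to start. Origin: centre of its underside, z up; its flat top is 8 mm above the origin.
- slate_board: Oblong plain dark board, 84 mm (its x) by 130 mm (its y), 8 mm thick, empty at the start: a spare spot to set something aside. Fixed to the worktop, its place differs from start to start. Origin: centre of its underside, z up; its flat top is 8 mm above the origin.
- cup: Small white cup with a handle, 62 x 88 mm and 50 mm tall, standing loose on the worktop behind the coasters; not to be moved. Origin: centre of its extent on the underside, handle towards its -y.
- timer: Round red and white wind-up kitchen timer, 69 mm across, 70 mm tall, standing loose behind the coasters; not to be moved. Origin: centre of its underside.
- cactus: Small round cactus in a brown plastic pot, 63 mm across, 105 mm tall, standing loose just behind the coasters (another cactus stands far off to the right); not to be moved. Origin: centre of its underside.
There are look-alikes about, which are no part of the job. Leave any red look-alike of the square_coaster alone.

How it is judged:
By the outcome, as a careful person would: the job done as asked, in the order asked, and still so for the second after the job is handed in, with the robot touching nothing.
It also fails if it takes over 120 s, if anything falls off the work surface, if the arm or the gripper's body presses on something with over 40 N, if the wrist force passes 120 N, or if a joint passes its speed limit or range.

## Robot

A 6-joint arm with a two-finger parallel gripper is mounted at the origin on a cart in front of the work surface, level with it; the furniture and walls round the work are solid. World frame = base frame: x ahead of the robot, y to its left, z up, the work surface at z = 0. Lengths are in mm, angles in rad, forces in N, time in s.
With the tool pointing down it reaches from about 275 to 1000 mm from the base axis. Payload 8.4 kg.
Tool frame: the origin (TCP) lies between the finger pads; the fingertips stand r.finger_overhang ahead of it and the grasp point (between the pads) is the TCP (r.finger_overhang is the distance from the TCP to the fingertips, in mm); z points along the fingers, y is the line along which they close (so a half turn about z gives the same grasp; the last joint's range is limited). The gripper opens to 85 mm and grips with 20 to 120 N. Pads are 22 mm wide; open, the fingers measure 114 mm over their backs; the gripper's body (76 mm by 85 mm) begins 54 mm behind the grasp point. The pads swing forward as they close: fully open they stand 13 mm farther back than shut.
Start: joints at [1.195, 0.353, 1.633, -0, 1.155, -0.002], TCP at [228.221, 581.845, 250.281] pointing down, gripper open.
Joint ranges: [-2.63, 2.63], [-0.92, 2.1], [0.06, 2.66], [-1.3, 4.44], [0, 2.69], [-3.02, 3.02]. Speed limits (rad/s): [2.22, 2.22, 2.79, 3.14, 3.14, 3.14].

## Interface

Orientations are given as [roll, pitch, yaw] about the fixed x, y, z axes, in that order (R = Rz(yaw) Ry(pitch) Rx(roll)).
In Python, from rig import r, cams, sign_off gives the robot as it stands.
- The arm moves only by the shell command python3 -m crank 'ROWS' [FORCE]. ROWS is JSON, a list of rows, each a list of 7 numbers: the shift along the tool's x, y, z in m, then the turn, a rotation vector about the tool's x, y, z in rad, then the closure, from 0 (fully open) to 1 (shut). In form: [[dx, dy, dz, ax, ay, az, gripper], ...]. A call has 1 to 5 rows; each row is the pose to reach, as a shift and turn from the pose commanded when the call began, along the tool's axes at that moment; what a row does not reach only later rows make up. A row lasts 1/10 s, in which the tool goes at most 50 mm and 8.59 degrees, less where a joint would pass 70% of its speed; a pose out of reach is approached as far as the arm can. A call with a gripper value outside its range is refused whole. The fingers move at their own pace and stop on an object; FORCE is the grip in N (left out, the last holds). Time passes only in rows, so rows that repeat a pose let the fingers close. It gives the time, the measured TCP pose, the force, the opening and the grip force at its end, in the units of the state.
- r.sense(): the state, without advancing time (a new reading comes with each control period).
- cams.grab_frame(name): name is "scene" or "side" or "wrist"; returns a dict with "image" (480x640x3 uint8, red, green, blue), "fx", "fy", "cx", "cy" (pixels), "position" and "orientation" of the camera in the world. Camera axes: x right, y down, z forward; pixel columns grow to the right and rows downward; lengths in mm; the calibration is good to about 2 mm. The wrist camera is an equidistant fisheye: a pixel r from the principal point sees the ray r / f radians off the axis. A picture is of the moment at which its call begins. There is no depth.
- sign_off(): hands the job in; it is judged then, once.
The state is a dict: "clock": time; "qpos": joint angles; "qvel": joint speeds; "joint_efforts": joint torques, N m; "eef_pos": TCP position; "tcp_rot": TCP orientation; "contact_force": force on the tool from outside, world axes, zero at the start; "wrist_torque": the same for the moment, N m; "opening": opening from 0.0 (shut) to 1.0 (fully open); "grasp_force": force on a finger pad.
Only numpy, scipy, OpenCV 4.12 (cv2) and the standard library are available. Lean on these libraries where they do the work, as an engineer would, in place of code of your own. Each camera call takes 0.05 s, during which the arm holds its last target. There are 200 camera calls.

## Working session

There is one attempt and no reset: what is moved stays moved. The work goes in short steps, Python scripts to look and compute and a shell command to move; the robot and the scene stay as the last step left them, time stands still between calls to the robot, and variables do not carry over. Pictures are saved under pics/ and viewed, at most 14 in all, crops included, and the job is handed in when it is done.

```bash
mkdir -p pics; ls; cat > h.py <<'E'
import numpy as np,cv2
from rig import r,cams,sign_off
from scipy.spatial.transform import Rotation as R
def snap(n,f):
    d=cams.grab_frame(n); cv2.imwrite('pics/'+f,d['image'][:,:,::-1]); np.save('pics/'+f+'.npy',d,allow_pickle=True); return d
E
python3 - <<'E'
from h import *
for n in ('scene','side','wrist'):
    d=snap(n,n+'0.png'); print(n,{k:v for k,v in d.items() if k!='image'})
print(r.sense(),r.finger_overhang)
E
```

```text
pics
scene {'fx': 546.131426412239, 'fy': 546.131426412239, 'cx': 321.23531252735563, 'cy': 247.90026325831843, 'position': array([-464.3125265 , -870.23018007, 1519.45506027]), 'orientation': array([-2.46598797e+00,  1.88272924e-03, -9.49925536e-01])}
side {'fx': 467.8946269339556, 'fy': 467.8946269339556, 'cx': 323.0439184106889, 'cy': 240.2718094879732, 'position': array([-196.21723322, -538.42763628, 1114.85223343]), 'orientation': array([-2.48333104,  0.01425684, -1.12196977])}
wrist {'fx': 371.64829954431775, 'fy': 371.64829954431775, 'cx': 318.0718123206984, 'cy': 237.79050100105346, 'position': array([164.68667583, 606.31170556, 373.16125471]), 'orientation': array([2.86669721e+00, 1.21024214e-03, 1.19623204e+00])}
{'clock': 0.15, 'qpos': array([ 1.19462092e+00,  3.53517315e-01,  1.63396249e+00, -6.52404908e-06,
        1.15519381e+00, -2.35271540e-03]), 'qvel': array([-1.09392941e-03, -1.92165635e-04, -2.15858334e-03, -8.03676679e-05,
        9.54195821e-04,  4.69465183e-04]), 'joint_efforts': array([ 4.88075057e-04, -6.05637217e+01, -3.42338634e+01, -1.80839329e-04,
        6.00875064e-03,  4.79560038e-05]), 'eef_pos': array([228.08380585, 581.52754194, 249.71682405]), 'tcp_rot': array([-3.14051168e+00,  3.42261590e-06,  2.76777260e+00]), 'contact_force': array([-1.12368565, -0.31029997,  0.1622091 ]), 'wrist_torque': array([0.04523834, 0.01575199, 0.02837701]), 'grasp_force': 0.0, 'opening': 0.9993210931779738} 19.0
```

View pics/scene0.png

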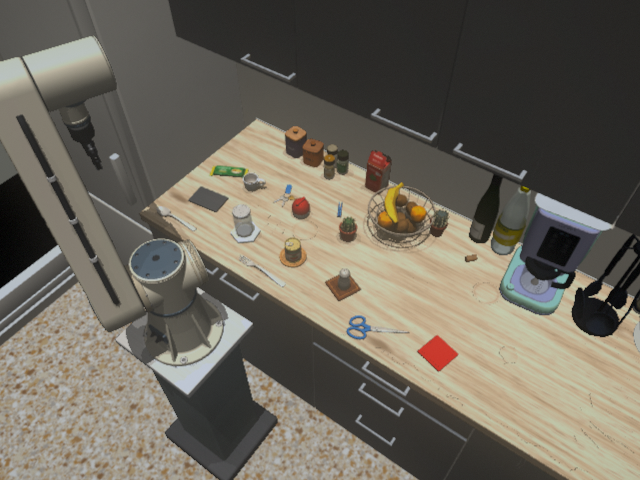

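View pics/side0.png

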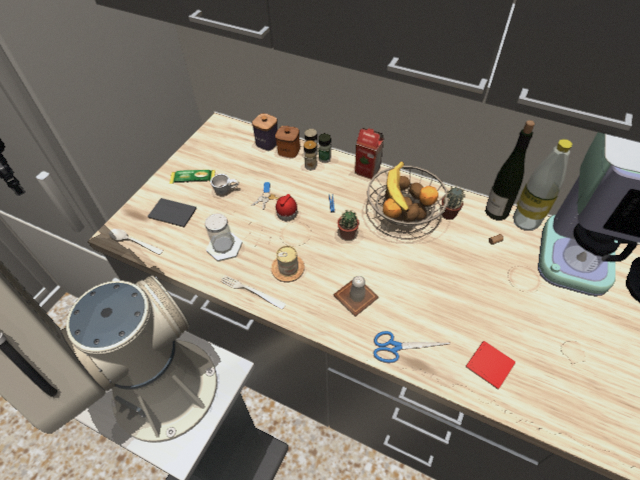

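The scene view shows the jar at (243,220) on the hex tile, the tin at (293,250) on the cork, the shaker at (344,279) on the wooden square and the board at (208,199). In the side view they are at (218,233), (288,260), (358,290) and (172,211). The cup, timer and cactus stand behind them, at side (222,185), (287,207) and (347,223).

```bash
cat >> h.py <<'E'
def ray(d,u,v,fish=False):
    x,y=(u-d['cx'])/d['fx'],(v-d['cy'])/d['fy']
    if fish:
        t=np.hypot(x,y); k=np.sin(t)/t if t>1e-9 else 1; c=np.array([x*k,y*k,np.cos(t)])
    else: c=np.array([x,y,1.])
    return np.array(d['position']),R.from_euler('xyz',d['orientation']).apply(c/np.linalg.norm(c))
def onz(pr,z): p,v=pr; return p+v*(z-p[2])/v[2]
def tri(rays):
    A=sum(np.eye(3)-np.outer(v,v) for p,v in rays); b=sum((np.eye(3)-np.outer(v,v))@p for p,v in rays)
    x=np.linalg.solve(A,b); return x,[np.linalg.norm(np.cross(x-p,v)) for p,v in rays]
def load(f): return np.load('pics/'+f+'.npy',allow_pickle=True).item()
E
python3 - <<'E'
from h import *
np.set_printoptions(precision=1,suppress=True)
S,D=load('scene0.png'),load('side0.png')
P=dict(jarlid=((242,209),(217,220)),tinlid=((293,242),(288,251)),shtop=((345,271),(358,281)),hexc=((245,233),(224,247)),cork=((293,257),(288,267)),sq=((343,286),(356,296)),board=((208,199),(172,212)),cup=((252,183),(221,185)),timer=((301,208),(287,207)),cactus=((348,229),(347,222)))
for k,(a,b) in P.items():
    ra,rb=ray(S,*a),ray(D,*b); x,e=tri([ra,rb]); print(k,x,'res %.1f'%e[0], 'z8',onz(ra,8)[:2],onz(rb,8)[:2])
E
```

```text
jarlid [391.1  68.9 179.2] res 1.2 z8 [498.8 188.6] [500.2 180.3]
tinlid [ 418.3 -122.2  116.1] res 2.9 z8 [482.6 -65.2] [488.5 -76.7]
shtop [ 428.  -322.3   95.1] res 1.2 z8 [ 484.  -288.7] [ 479.9 -303.9]
hexc [428.6 114.  -10.8] res 2.4 z8 [415.1 102.2] [420.8 102.7]
cork [445.  -96.2 -11.7] res 4.0 z8 [ 428.7 -106.5] [ 438.3 -103.8]
sq [ 430.8 -317.9    7.6] res 1.9 z8 [ 428.3 -318.2] [ 432.8 -318. ]
board [ 618.6  527.5 -244.8] res 1.6 z8 [462.8 328.6] [467.7 328.1]
cup [614.1 234.5  29.7] res 2.9 z8 [626.9 247.5] [633.3 253. ]
timer [590.1 -23.4  69.6] res 2.6 z8 [631.7  10.9] [639.9   8.6]
cactus [ 637.8 -198.8   31.6] res 6.1 z8 [ 647.8 -191.3] [ 663.6 -188.7]
```

View pics/wrist0.png

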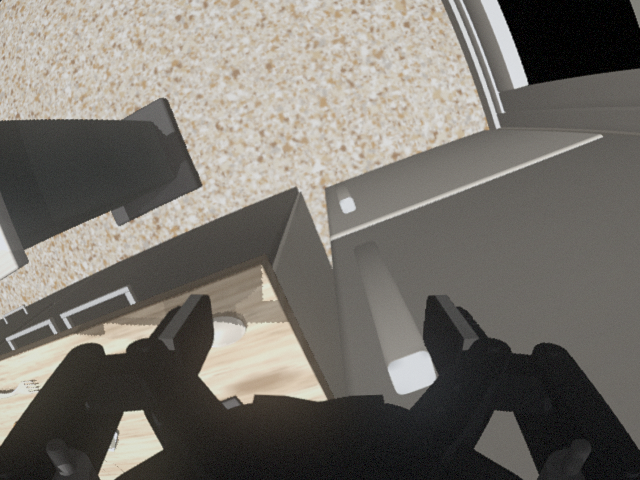

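The wrist view shows only the counter's edge and the floor, with the fingers at (190,330) and (450,330). I'll turn to yaw π and move towards the objects.

```bash
python3 -m crank '[[-0.026,-0.04,-0.01,0,0,-0.075,0],[-0.052,-0.08,-0.02,0,0,-0.15,0],[-0.078,-0.12,-0.03,0,0,-0.225,0],[-0.104,-0.16,-0.04,0,0,-0.3,0],[-0.13,-0.208,-0.05,0,0,-0.375,0]]'; python3 -c "
from h import *
s=r.sense();print(s['eef_pos'],s['tcp_rot'],s['qpos'])"
```

```text
clock: 0.65
eef_pos: [272.8, 344.4, 299.5]
tcp_rot: [-3.142, 0.0, -3.137]
contact_force: [0.5, 0.0, -0.2]
opening: 1.002
grasp_force: 0.0
[272.76487626 344.40739556 299.49425171] [-3.14155381e+00  2.93826230e-04 -3.13683523e+00] [ 8.97735159e-01  4.60116236e-03  1.94900263e+00 -2.73006668e-04
  1.18783487e+00 -6.77716592e-01]
```

```bash
python3 -m crank '[[-0.004,-0.045,-0.015,0,0,0,0],[-0.008,-0.09,-0.03,0,0,0,0],[-0.012,-0.135,-0.04,0,0,0,0],[-0.012,-0.135,-0.04,0,0,0,0],[-0.012,-0.135,-0.04,0,0,0,0]]'; python3 -c "
from h import *
snap('wrist','w1.png')"
python3 -m crank '[[-0.004,-0.045,0,0,0,0,0],[-0.008,-0.09,0,0,0,0,0],[-0.012,-0.135,0,0,0,0,0],[-0.02,-0.18,0,0,0,0,0],[-0.03,-0.225,0,0,0,0,0]]'; python3 -m crank '[[0,-0.045,0,0,0,0,0],[0,-0.09,0,0,0,0,0],[0,-0.11,0,0,0,0,0],[0,-0.11,0,0,0,0,0],[0,-0.11,0,0,0,0,0]]'; python3 -c "
from h import *
snap('wrist','w2.png')"
```

```text
clock: 1.15
eef_pos: [285.1, 210.5, 339.7]
tcp_rot: [3.141, 0.001, 3.14]
contact_force: [0.2, -0.1, -0.4]
opening: 0.998
grasp_force: 0.0
clock: 1.7
eef_pos: [315.3, -14.4, 339.1]
tcp_rot: [3.141, 0.0, -3.138]
contact_force: [1.4, 0.3, 0.6]
opening: 1.002
grasp_force: 0.0
clock: 2.2
eef_pos: [315.6, -123.2, 338.7]
tcp_rot: [3.14, -0.001, -3.141]
contact_force: [0.9, 0.3, -0.4]
opening: 1.0
grasp_force: 0.0
```

View pics/w1.png

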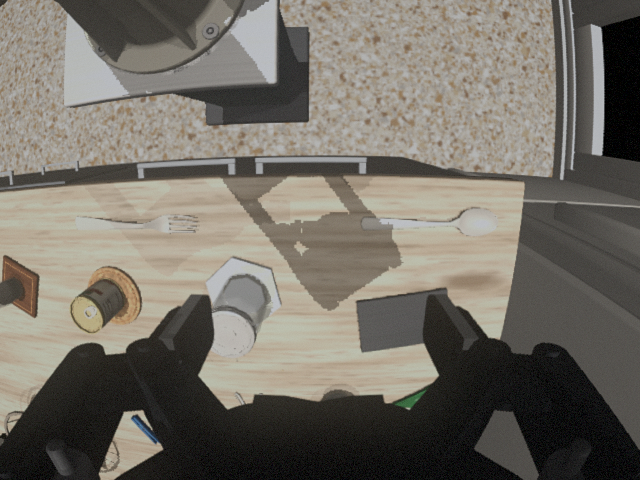

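View pics/w2.png

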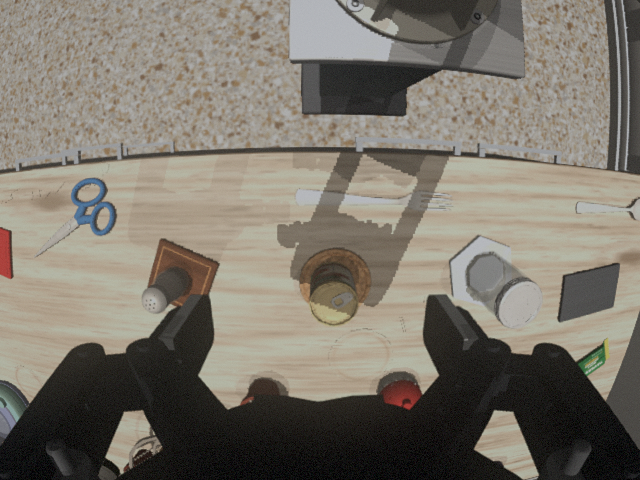

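w1 shows the jar lid at (234,332), the tin lid at (88,312), the hex tile's corners at (236,257) and (273,264), and board corners at (357,302), (447,290) and (362,352). w2 shows the jar lid at (519,303), the tin lid at (333,302), the shaker's top at (154,299), and board corners at (560,276), (619,263) and (558,321). The look-alike is red, at the left edge.

```bash
python3 - <<'E'
from h import *
np.set_printoptions(precision=1,suppress=True)
A,B,S,D=load('w1.png'),load('w2.png'),load('scene0.png'),load('side0.png')
w=lambda d,*p:ray(d,*p,fish=True)
for k,a,b in [('jar',(234,332),(519,303)),('tin',(88,312),(333,302)),('bd1',(357,302),(560,276)),('bd2',(447,290),(619,263)),('bd3',(362,352),(558,321)),('hexA',(236,257),(480,236)),('hexB',(207,292),(449,262))]:
    x,e=tri([w(A,*a),w(B,*b)]); print(k,x,e[0])
print('shaker',tri([w(B,154,299),ray(S,345,269)]),tri([w(B,154,299),ray(D,358,279)]))
print('jar@118',onz(w(A,234,332),118),onz(w(B,519,303),118),'tin@80',onz(w(A,88,312),80),onz(w(B,333,302),80),'sh@98',onz(w(B,154,299),98))
print('sq',[onz(w(B,*p),8)[:2] for p in [(163,239),(219,263),(192,305)]])
E
```

```text
jar [428.2 115.4 105.1] 0.1227266800161548
tin [ 434.  -106.1   70.8] 0.940595671425687
bd1 [444.  264.9  -8.8] 0.48208503966187105
bd2 [422.  391.    4.7] 1.1905594205947014
bd3 [520.5 274.3   3. ] 0.8316616944208386
hexA [374.7 100.4  -0.7] 0.20261087244977233
hexB [416.6  56.3   6.4] 6.555521062639462
shaker (array([ 430.9, -317.5,   93.9]), [np.float64(5.016738085209726), np.float64(5.016738085209755)]) (array([ 431. , -318.8,   90.5]), [np.float64(3.5871290098761146), np.float64(3.587129009876106)])
jar@118 [420.4 118.8 118. ] [421.8 106.8 118. ] tin@80 [427.8 -98.4  80. ] [ 430.6 -106.4   80. ] sh@98 [ 423.4 -313.4   98. ]
sq [array([ 376.8, -332.6]), array([ 409.8, -254.9]), array([ 473.5, -301.1])]
```

The heights come out about 10 mm low, so I need exact pixels instead of eyeballed ones. I'll segment.

```bash
cat >> h.py <<'E'
def blobs(d,box,fn,amin=150):
    """contours of mask fn(hsv) in box (u0,v0,u1,v1), largest first, full-image pixels"""
    u0,v0,u1,v1=box; im=d['image'][v0:v1,u0:u1]; h=cv2.cvtColor(np.ascontiguousarray(im),cv2.COLOR_RGB2HSV).astype(int)
    m=cv2.morphologyEx((fn(h[...,0],h[...,1],h[...,2])*255).astype(np.uint8),cv2.MORPH_OPEN,np.ones((3,3)))
    c,_=cv2.findContours(m,cv2.RETR_EXTERNAL,cv2.CHAIN_APPROX_NONE)
    c=[k for k in c if cv2.contourArea(k)>amin]
    return [k[:,0,:]+np.array([u0,v0]) for k in sorted(c,key=cv2.contourArea,reverse=True)]
E
python3 - <<'E'
from h import *
np.set_printoptions(precision=1,suppress=True)
A,B=load('w1.png'),load('w2.png')
def px(d,u,v): return cv2.cvtColor(d['image'][v:v+1,u:u+1],cv2.COLOR_RGB2HSV)[0,0]
print('px lid',px(A,234,340),px(B,519,310),'tile',px(B,462,260),'glass',px(B,487,270),'tin',px(A,88,320),px(B,335,310),'board',px(A,380,320),px(B,585,290),'wood',px(B,400,300),'sq',px(B,168,255),'cork',px(B,313,280),'tinside',px(A,110,295))
def show(n,d,box,fn):
    for c in blobs(d,box,fn)[:2]: print(n,cv2.boundingRect(c),cv2.fitEllipse(c),cv2.approxPolyDP(c,3,True)[:,0].tolist())
bd=lambda h,s,v:(v<85)&(s<70)
show('bdA',A,(345,280,425,365),bd); show('bdB',B,(545,250,630,330),bd)
o=np.hstack([cv2.resize(A['image'][240:370,60:300],None,fx=2.5,fy=2.5)[:300],]); 
c1=cv2.resize(A['image'][245:365,195:300],(420,480),interpolation=2); c2=cv2.resize(B['image'][225:335,440:545],(380,400),interpolation=2)
im=np.zeros((480,800,3),np.uint8); im[:480,:420]=c1; im[:400,420:]=c2; cv2.imwrite('pics/c1.png',im[:,:,::-1])
E
```

```text
px lid [ 19  15 186] [ 15  12 177] tile [115   8 188] glass [ 40   6 132] tin [ 23  76 182] [ 24  72 180] board [10  9 89] [10  9 81] wood [ 29  30 180] sq [ 12 124  97] cork [21 69 63] tinside [19 41 87]
bdB (558, 263, 61, 58) ((587.7651977539062, 291.30389404296875), (43.75359344482422, 71.66220092773438), 57.20933532714844) [[618, 263], [576, 272], [577, 277], [568, 284], [564, 275], [558, 320], [562, 312], [566, 319], [568, 314], [573, 317], [576, 313], [611, 306]]
```

View pics/c1.png

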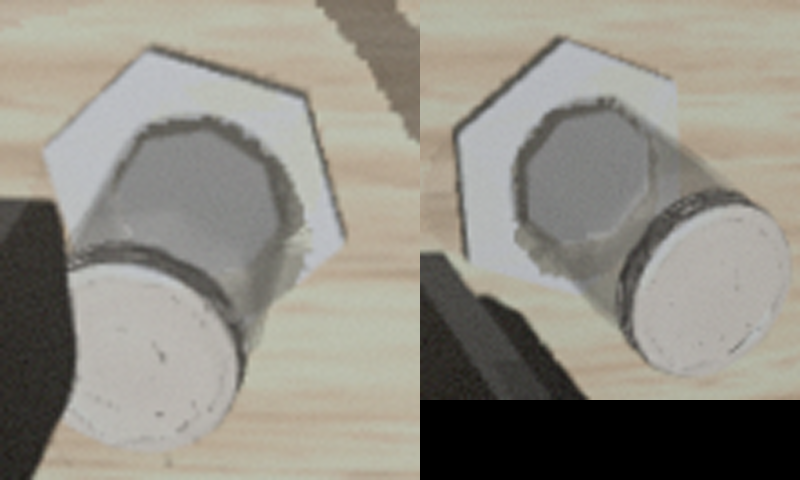

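The crop shows the lid face at about (231.5,334) in w1, its left part behind the finger, and at (520.4,304.8) in w2. The tile's far corners are clear in both views.

```bash
python3 - <<'E'
from h import *
np.set_printoptions(precision=1,suppress=True)
A,B=load('w1.png'),load('w2.png')
w=lambda d,*p:ray(d,*p,fish=True)
for k,a,b in [('jar',(231.5,334),(520.4,304.8)),('h1',(233,256.5),(479.2,236)),('h2',(271.2,268.7),(509.6,246.5)),('h0',(206.2,282),(450.3,261.6))]:
    x,e=tri([w(A,*a),w(B,*b)]); print(k,x,e[0])
print('jar@118',onz(w(A,231.5,334),118),onz(w(B,520.4,304.8),118))
for n,d,q in [('A',A,[(206.2,282),(233,256.5),(271.2,268.7),(281.5,304.5)]),('B',B,[(453,296.5),(450.3,261.6),(479.2,236),(509.6,246.5)])]:
    P=np.array([onz(w(d,*p),8)[:2] for p in q]); print(n,P.tolist(),np.linalg.norm(np.diff(P,axis=0),axis=1),'ctr',(P[0]+P[3])/2)
print(A['position'],A['orientation'],B['position'],B['orientation'])
E
```

```text
jar [427.5 113.9 111.2] 0.25412883576718465
h1 [373.2  97.2   3.1] 0.6477986003705992
h2 [388.9 148.2   4.6] 0.03239705708946003
h0 [409.1  56.6   5.8] 0.20111762128066896
jar@118 [423.1 115.7 118. ] [424.3 109.3 118. ]
A [[408.0011822764201, 57.33541462354785], [370.9082596451127, 98.37822512741832], [387.66241898219886, 148.6670875933146], [439.84739294667213, 160.3429913359142]] [55.3 53.  53.5] ctr [423.9 108.8]
B [[460.8846874146869, 66.58703785286421], [408.57432061042266, 55.784597769989134], [372.57007423024413, 94.97714826238551], [387.82019188345834, 146.19358348536952]] [53.4 53.2 53.4] ctr [424.4 106.4]
[216.7 210.1 463.1] [ 2.9 -0.   1.6] [ 247.6 -123.9  462.3] [ 2.9 -0.   1.6]
```

```bash
python3 -m crank '[[-0.02,0.045,0,0,0,0,0],[-0.04,0.09,0.01,0,0,0,0],[-0.06,0.135,0.02,0,0,0,0],[-0.08,0.175,0.03,0,0,0,0],[-0.098,0.21,0.04,0,0,0,0]]'; python3 -m crank '[[-0.01,0.024,0.04,0,0,0,0],[-0.01,0.024,0.07,0,0,0,0],[-0.01,0.024,0.07,0,0,0,0],[-0.01,0.024,0.07,0,0,0,0]]'; python3 - <<'E'
from h import *
d=snap('wrist','w3.png')
for c in blobs(d,(230,140,410,330),lambda h,s,v:(v>160)&(s<24),300)[:4]: print(cv2.boundingRect(c),cv2.minEnclosingCircle(c),cv2.fitEllipse(c)[:2])
print(onz(ray(d,318,238,True),118))
E
```

```text
clock: 2.75
eef_pos: [413.0, 90.5, 298.9]
tcp_rot: [3.141, 0.0, -3.136]
contact_force: [1.1, -2.2, 0.7]
opening: 0.998
grasp_force: 0.0
clock: 3.15
eef_pos: [422.3, 111.3, 229.6]
tcp_rot: [-3.141, -0.001, -3.138]
contact_force: [0.9, 0.2, -0.5]
opening: 0.998
grasp_force: 0.0
(275, 200, 77, 39) ((313.0, 225.0), 38.83307647705078) ((316.5635070800781, 220.31729125976562), (36.825897216796875, 71.39418029785156))
(342, 182, 26, 49) ((355.760009765625, 207.0399932861328), 25.140085220336914) ((355.68951416015625, 198.74169921875), (14.506575584411621, 57.28479766845703))
(273, 235, 31, 17) ((287.73333740234375, 244.0), 15.558731079101562) ((285.70556640625, 244.01588439941406), (15.78131103515625, 31.27402114868164))
[420.3975838  110.75483785 118.        ]
```

View pics/w3.png

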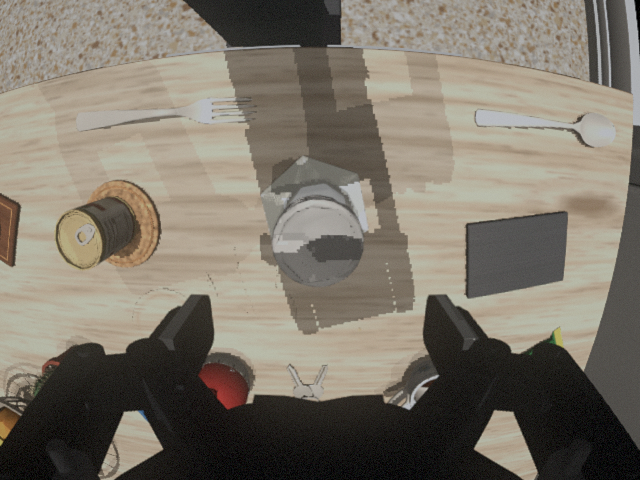

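The lid is centred at (318.5,244), which puts the jar at (424.3,111) — it agrees with the triangulated position. Board corners are at (467,222), (567,211), (566,281) and (467,298). I'll descend and grip.

```bash
python3 -m crank '[[-0.002,0,0.04,0,0,0,0],[-0.002,0,0.08,0,0,0,0],[-0.002,0,0.115,0,0,0,0],[-0.002,0,0.145,0,0,0,0],[-0.002,0,0.145,0,0,0,0]]' 40; python3 -m crank '[[0,0,0,0,0,0,0.5],[0,0,0,0,0,0,0.5],[0,0,0,0,0,0,0.5],[0,0,0,0,0,0,0.5],[0,0,0,0,0,0,0.5]]' 40;  python3 - <<'E'
from h import *
np.set_printoptions(precision=1,suppress=True)
C,B=load('w3.png'),load('w2.png')
w=lambda d,*p:ray(d,*p,fish=True)
bd=lambda h,s,v:(v<110)&(s<70)
for n,d,box in [('C',C,(440,190,600,320)),('B',B,(545,245,630,330))]:
    c=blobs(d,box,bd)[0]; P=np.array([onz(w(d,*p),8)[:2] for p in c],np.float32); print(n,cv2.boundingRect(c),cv2.minAreaRect(P))
for a,b in [((467,222),(560,276)),((567,211),(619,263)),((467,298),(558,321))]: print(tri([w(C,*a),w(B,*b)]))
E
```

```text
clock: 3.7
eef_pos: [424.0, 109.8, 83.2]
tcp_rot: [-3.141, -0.003, -3.141]
contact_force: [-0.4, -0.3, 0.9]
opening: 1.002
grasp_force: 0.0
clock: 4.2
eef_pos: [426.6, 110.7, 86.8]
tcp_rot: [3.141, 0.004, -3.141]
contact_force: [-1.2, 0.3, 8.6]
opening: 0.748
grasp_force: 43.3
C (466, 211, 102, 87) ((468.46649169921875, 329.719482421875), (84.56451416015625, 130.80845642089844), 7.52492094039917)
B (558, 263, 62, 59) ((467.6366882324219, 327.5415954589844), (86.02903747558594, 133.97718811035156), 7.222034454345703)
(array([441.5, 267.9, -11.1]), [np.float64(3.177877196577721), np.float64(3.1778771965776618)])
(array([420.5, 391.4,   4.1]), [np.float64(0.5725899832769104), np.float64(0.57258998327687)])
(array([521.1, 275.4,   1.2]), [np.float64(0.4562612738682624), np.float64(0.4562612738682295)])
```

```bash
python3 -m crank '[[0,0,-0.02,0,0,0,0.5],[0,0,-0.05,0,0,0,0.5],[0,0,-0.08,0,0,0,0.5],[0,0.03,-0.08,0,0,0,0.5],[-0.01,0.07,-0.08,0,0,0,0.5]]'; python3 -m crank '[[-0.01,0.04,0,0,0,0,0.5],[-0.02,0.08,0,0,0,0,0.5],[-0.03,0.12,0,0,0,0,0.5],[-0.034,0.148,0,0,0,0,0.5],[-0.034,0.148,0,0,0,0,0.5]]'; python3 - <<'E'
from h import *
snap('side','s1.png')
E
python3 -m crank '[[0,0,0.02,0,0,0,0.5],[0,0,0.04,0,0,0,0.5],[0,0,0.06,0,0,0,0.5],[0,0,0.07,0,0,0,0.5],[0,0,0.07,0,0,0,0.5]]'
```

```text
clock: 4.7
eef_pos: [435.0, 180.2, 167.1]
tcp_rot: [3.141, 0.003, 3.14]
contact_force: [0.9, -0.3, -3.4]
opening: 0.746
grasp_force: 47.7
clock: 5.2
eef_pos: [469.8, 332.1, 166.2]
tcp_rot: [3.138, 0.003, -3.138]
contact_force: [-0.2, 0.8, -3.8]
opening: 0.744
grasp_force: 47.7
clock: 5.75
eef_pos: [467.9, 327.0, 93.8]
tcp_rot: [-3.14, -0.002, -3.141]
contact_force: [-0.0, -0.1, -5.1]
opening: 0.742
grasp_force: 47.7
```

```bash
python3 -m crank '[[0,0,0.003,0,0,0,0.5],[0,0,0.005,0,0,0,0.5],[0,0,0.007,0,0,0,0.5]]';python3 -m crank '[[0,0,0.001,0,0,0,0.5],[0,0,0.002,0,0,0,0.5]]'
```

```text
clock: 6.05
eef_pos: [469.1, 328.5, 88.0]
tcp_rot: [3.141, 0.001, -3.14]
contact_force: [-0.3, 0.4, -4.1]
opening: 0.747
grasp_force: 47.7
clock: 6.25
eef_pos: [468.9, 328.6, 86.8]
tcp_rot: [3.141, 0.0, -3.14]
contact_force: [-7.0, -4.0, 22.6]
opening: 0.744
grasp_force: 50.1
```

```bash
python3 -m crank '[[0,0,-0.001,0,0,0,0.5],[0,0,-0.001,0,0,0,0],[0,0,-0.001,0,0,0,0],[0,0,-0.001,0,0,0,0],[0,0,-0.001,0,0,0,0]]';python3 -m crank '[[0,0,-0.02,0,0,0,0],[0,0,-0.05,0,0,0,0],[0,0,-0.09,0,0,0,0],[0,0,-0.13,0,0,0,0],[0.015,-0.03,-0.15,0,0,0,0]]'
python3 -m crank '[[0,-0.05,0,0,0,0,0],[0,-0.1,0,0,0,0,0],[0,-0.15,0,0,0,0,0],[0,-0.2,0,0,0,0,0],[0.006,-0.25,0,0,0,0,0]]'
python3 - <<'E'
from h import *
np.set_printoptions(precision=1,suppress=True)
d=snap('wrist','w4.png');print(r.sense()['eef_pos'])
E
python3 -m crank '[[0,-0.05,0,0,0,0,0],[0,-0.1,0,0,0,0,0],[0,-0.15,0,0,0,0,0],[0,-0.2,0,0,0,0,0],[0,-0.25,0,0,0,0,0]]'
python3 -m crank '[[0.015,-0.05,0,0,0,0,0],[0.02,-0.1,0,0,0,0,0],[0.02,-0.117,0.005,0,0,0,0],[0.02,-0.117,0.005,0,0,0,0],[0.02,-0.117,0.005,0,0,0,0]]'
python3 - <<'E'
from h import *
d=snap('wrist','w5.png')
A=load('w4.png'); cv2.imwrite('pics/w45.png',np.hstack([cv2.resize(x['image'][130:350,:],(640,220)) for x in (A,)])[:,:,::-1])
im=np.vstack([A['image'][130:350],d['image'][130:350]]); cv2.imwrite('pics/w45.png',im[:,:,::-1])
E
```

```text
clock: 6.75
eef_pos: [468.8, 328.4, 86.3]
tcp_rot: [3.141, 0.0, -3.14]
contact_force: [0.2, 0.3, 0.1]
opening: 0.997
grasp_force: 0.0
clock: 7.25
eef_pos: [456.4, 301.1, 240.1]
tcp_rot: [3.137, 0.006, -3.139]
contact_force: [1.0, -1.6, 1.8]
opening: 0.996
grasp_force: 0.0
clock: 7.75
eef_pos: [448.2, 46.9, 236.6]
tcp_rot: [-3.142, 0.001, -3.14]
contact_force: [1.5, -1.1, -0.1]
opening: 0.998
grasp_force: 0.0
[446.4  41.  236.2]
clock: 8.3
eef_pos: [448.0, -203.4, 236.5]
tcp_rot: [-3.141, 0.001, -3.14]
contact_force: [1.3, 0.7, 0.1]
opening: 0.999
grasp_force: 0.0
clock: 8.8
eef_pos: [428.1, -318.1, 230.9]
tcp_rot: [3.141, -0.001, 3.142]
contact_force: [-0.3, 0.4, -0.5]
opening: 0.999
grasp_force: 0.0
```

View pics/w45.png

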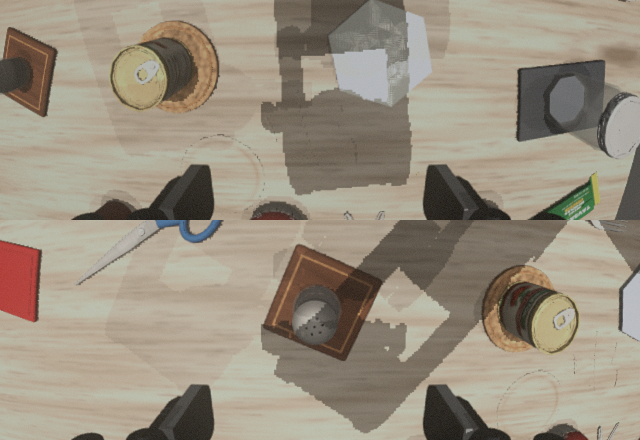

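The lower strip (w5) shows the shaker's dome at (316,233) in full-image pixels, and the square's corners at (299,154), (383,185), (346,271) and (262,237). The upper strip (w4) shows the empty hex tile at about (381,183) and the jar upright on the board.

```bash
python3 - <<'E'
from h import *
np.set_printoptions(precision=1,suppress=True)
A,D,B=load('w4.png'),load('w5.png'),load('w2.png')
w=lambda d,*p:ray(d,*p,fish=True)
Q=np.array([onz(w(D,*p),8)[:2] for p in [(299,154),(383,185),(346,271),(262,237)]]); print('sq',Q.mean(0),np.linalg.norm(Q-np.roll(Q,1,0),axis=1))
print('shaker@95',onz(w(D,316,233),95),'tri',tri([w(D,316,233),w(B,154,299)])); print('tin',onz(w(D,555,232),80), tri([w(D,555,232),w(A,139,206)]))
print('sqcorner tri',tri([w(D,383,185),w(B,219,263)]))
for c in blobs(A,(315,125,445,250),lambda h,s,v:(s<20)|((h>60)&(h<140)),800)[:2]:
    P=np.array([onz(w(A,*p),8)[:2] for p in cv2.convexHull(c)[:,0]],np.float32); print('hex',cv2.boundingRect(c),cv2.minEnclosingCircle(P),cv2.minAreaRect(P))
m=[(362,130),(426,145),(431,182),(390,236),(334,203),(330,165)]
cv2.imwrite('pics/hx.png',cv2.resize(A['image'][115:250,310:450],(560,540),interpolation=2)[:,:,::-1])
E
```

```text
sq [ 432.8 -314.1] [88.  84.2 92.7 89.8]
shaker@95 [ 429.4 -319.9   95. ] tri (array([ 431.3, -320.4,   84. ]), [np.float64(1.105379671447889), np.float64(1.1053796714478108)])
tin [ 432.1 -108.1   80. ] (array([ 433. , -104.7,   75.6]), [np.float64(0.2806395769182098), np.float64(0.28063957691808344)])
sqcorner tri (array([ 407.7, -255.8,    7.8]), [np.float64(2.2827474791710176), np.float64(2.282747479170995)])
hex (332, 142, 100, 94) ((425.6153869628906, 107.60272979736328), 53.6872673034668) ((436.5461120605469, 113.94200897216797), (74.51006317138672, 105.03606414794922), 30.111549377441406)
```

View pics/hx.png

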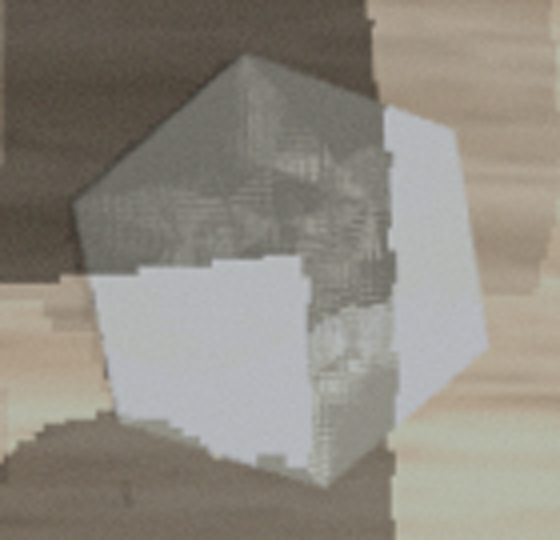

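```bash
python3 -m crank '[[-0.002,-0.002,0.04,0,0,0,0],[-0.002,-0.002,0.08,0,0,0,0],[-0.002,-0.002,0.12,0,0,0,0],[-0.002,-0.002,0.155,0,0,0,0],[-0.002,-0.002,0.173,0,0,0,0]]' 25; python3 -m crank '[[0,0,0,0,0,0,0],[0,0,0,0,0,0,0.7],[0,0,0,0,0,0,0.7],[0,0,0,0,0,0,0.7],[0,0,0,0,0,0,0.7]]' 25; python3 -m crank '[[0,0,0,0,0,0,0.7],[0,0,0,0,0,0,0.7]]'; python3 - <<'E'
from h import *
np.set_printoptions(precision=1,suppress=True)
A=load('w4.png')
Q=np.array([onz(ray(A,*p,True),8)[:2] for p in [(371.3,128.8),(423.8,147),(432,201.3),(390.5,237),(339.5,218),(328.3,166.3)]]); print(Q.mean(0),np.linalg.norm(Q-np.roll(Q,1,0),axis=1))
E
```

```text
clock: 9.35
eef_pos: [429.6, -317.8, 55.9]
tcp_rot: [3.139, -0.003, -3.138]
contact_force: [-1.5, 0.6, -0.2]
opening: 1.001
grasp_force: 0.0
clock: 9.85
eef_pos: [431.4, -320.8, 59.9]
tcp_rot: [-3.14, 0.002, -3.14]
contact_force: [-0.5, 2.0, 9.4]
opening: 0.461
grasp_force: 24.5
clock: 10.05
eef_pos: [431.4, -320.8, 59.9]
tcp_rot: [-3.14, 0.002, -3.141]
contact_force: [-0.6, 1.7, 8.4]
opening: 0.458
grasp_force: 24.5
[425.2 107.6] [54.3 54.1 54.5 54.9 54.8 51.4]
```

```bash
python3 -m crank '[[0,0,-0.015,0,0,0,0.7],[0,0,-0.04,0,0,0,0.7],[0,0,-0.08,0,0,0,0.7],[0,0,-0.12,0,0,0,0.7],[0,0,-0.12,0,0,0,0.7]]'; python3 -c "
from h import *
d=snap('wrist','w6.png');e=snap('side','s2.png')
im=np.zeros((440,800,3),np.uint8); im[:440,:500]=cv2.resize(d['image'][200:420,195:445],(500,440)); im[:400,500:]=cv2.resize(e['image'][180:340,290:410],(300,400)); cv2.imwrite('pics/c6.png',im[:,:,::-1])"
```

```text
clock: 10.55
eef_pos: [433.1, -322.4, 184.2]
tcp_rot: [-3.136, 0.008, -3.141]
contact_force: [0.9, -0.4, -1.6]
opening: 0.459
grasp_force: 25.4
```

View pics/c6.png

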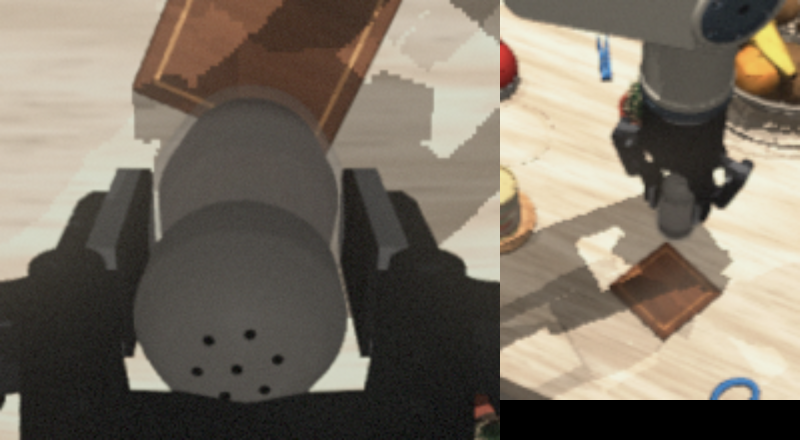

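The shaker is held upright in the fingers, with the centre of its holes at about (313.5,385), and the square below is clear. I'll compute its offset in the grip and the square's centre.

```bash
python3 - <<'E'
from h import *
np.set_printoptions(precision=1,suppress=True)
d,e=load('w6.png'),load('s2.png')
print(onz(ray(d,313.5,385,True),219), 'tcp 433.1 -322.4')
Q=np.array([onz(ray(e,*p),8)[:2] for p in [(357.2,277.2),(378.8,297.2),(355.2,316),(334,295.2)]]); print(Q.mean(0),np.linalg.norm(Q-np.roll(Q,1,0),axis=1))
E
python3 -m crank '[[0,0.05,0,0,0,0,0.7],[0,0.1,0,0,0,0,0.7],[0,0.15,0,0,0,0,0.7],[0,0.2,0,0,0,0,0.7],[0,0.25,0,0,0,0,0.7]]'
python3 -m crank '[[0,0.05,0,0,0,0,0.7],[0,0.1,0,0,0,0,0.7],[0,0.15,0,0,0,0,0.7],[0.002,0.176,0,0,0,0,0.7],[0.004,0.176,0,0,0,0,0.7],[0.004,0.176,0,0,0,0,0.7]]'
```

```text
[ 435.1 -324.   219. ] tcp 433.1 -322.4
[ 432.8 -318.9] [88.1 86.2 87.8 85. ]
clock: 11.15
eef_pos: [428.7, -68.5, 177.1]
tcp_rot: [3.141, -0.002, -3.141]
contact_force: [0.6, 0.3, -1.0]
opening: 0.456
grasp_force: 25.4validation failed for argument at $...
```

```bash

python3 -m crank '[[0,0.05,0,0,0,0,0.7],[0,0.1,0,0,0,0,0.7],[0,0.15,0,0,0,0,0.7],[0.004,0.177,0,0,0,0,0.7],[0.007,0.177,0,0,0,0,0.7]]'
python3 -m crank '[[0,0,0.03,0,0,0,0.7],[0,0,0.06,0,0,0,0.7],[0,0,0.09,0,0,0,0.7],[0,0,0.11,0,0,0,0.7],[0,0,0.11,0,0,0,0.7]]'
```

```text
clock: 11.65
eef_pos: [421.9, 109.3, 177.1]
tcp_rot: [3.141, -0.002, -3.137]
contact_force: [-0.1, -0.2, -1.6]
opening: 0.46
grasp_force: 25.5
clock: 12.15
eef_pos: [420.1, 105.3, 65.4]
tcp_rot: [-3.14, -0.007, -3.141]
contact_force: [-0.5, -0.3, -1.1]
opening: 0.458
grasp_force: 25.5
```

```bash

python3 -m crank '[[-0.001,0.001,0.002,0,0,0,0.7],[-0.001,0.001,0.003,0,0,0,0.7]]'
python3 -m crank '[[0,0,0.001,0,0,0,0.7],[0,0,0.002,0,0,0,0.7]]'
python3 -c "
from h import *
d=snap('wrist','w7.png');h=r.sense();print(h['eef_pos'],h['contact_force'])"
```

```text
clock: 12.35
eef_pos: [424.6, 107.6, 65.9]
tcp_rot: [3.141, 0.001, -3.141]
contact_force: [0.8, -0.1, -0.9]
opening: 0.457
grasp_force: 25.5
clock: 12.55
eef_pos: [424.5, 107.7, 64.0]
tcp_rot: [3.141, 0.002, -3.14]
contact_force: [-0.1, -0.2, -0.6]
opening: 0.456
grasp_force: 25.5
[424.29530428 107.70130585  63.76105712] [-0.08966752 -0.01291638 -1.9341032 ]
```

```bash

python3 -m crank '[[0.001,0,0.001,0,0,0,0.7],[0.001,0,0.002,0,0,0,0.7]]'
python3 -m crank '[[0,0,0.001,0,0,0,0.7],[0,0,0.001,0,0,0,0.7]]'
python3 -m crank '[[0,0,0.001,0,0,0,0.7],[0,0,0.001,0,0,0,0.7]]'
```

```text
clock: 12.8
eef_pos: [422.9, 107.7, 61.4]
tcp_rot: [3.142, 0.0, -3.14]
contact_force: [-0.4, 0.0, -2.1]
opening: 0.461
grasp_force: 25.5
clock: 13.0
eef_pos: [422.9, 107.6, 60.2]
tcp_rot: [-3.142, -0.0, -3.14]
contact_force: [-0.2, -0.6, -1.1]
opening: 0.456
grasp_force: 25.5
clock: 13.2
eef_pos: [423.3, 107.7, 59.9]
tcp_rot: [3.142, 0.0, -3.14]
contact_force: [-2.6, -1.5, 12.3]
opening: 0.457
grasp_force: 27.3
```

```bash

python3 -m crank '[[0,0,-0.001,0,0,0,0.7],[0,0,-0.001,0,0,0,0.4],[0,0,-0.001,0,0,0,0.2],[0,0,-0.001,0,0,0,0],[0,0,-0.001,0,0,0,0]]'
python3 -m crank '[[0,0,-0.02,0,0,0,0],[0,0,-0.05,0,0,0,0],[0,0,-0.09,0,0,0,0],[0,0,-0.13,0,0,0,0],[0,0,-0.17,0,0,0,0]]'
python3 -m crank '[[0,-0.05,0,0,0,0,0],[0,-0.1,0,0,0,0,0],[-0.004,-0.15,0,0,0,0,0],[-0.008,-0.19,0,0,0,0,0],[-0.008,-0.214,0,0,0,0,0]]'
python3 -m crank '[[0,0,0,0,0,0,0]]'
python3 - <<'E'
from h import *
d=snap('wrist','w8.png'); cv2.imwrite('pics/w8c.png',d['image'][110:350,:,::-1])
E
```

```text
clock: 13.7
eef_pos: [422.9, 107.7, 60.2]
tcp_rot: [-3.142, -0.0, -3.14]
contact_force: [-0.1, 1.1, 1.1]
opening: 0.998
grasp_force: 0.0
clock: 14.2
eef_pos: [422.6, 107.5, 231.8]
tcp_rot: [-3.142, -0.0, -3.14]
contact_force: [0.5, 0.3, -0.3]
opening: 0.997
grasp_force: 0.0
clock: 14.7
eef_pos: [431.3, -109.0, 230.5]
tcp_rot: [-3.141, 0.001, 3.141]
contact_force: [0.0, 0.3, -0.3]
opening: 0.997
grasp_force: 0.0
clock: 14.8
eef_pos: [431.2, -108.9, 230.3]
tcp_rot: [-3.141, 0.0, 3.14]
contact_force: [0.2, 0.6, 0.3]
opening: 0.999
grasp_force: 0.0
```

View pics/w8c.png

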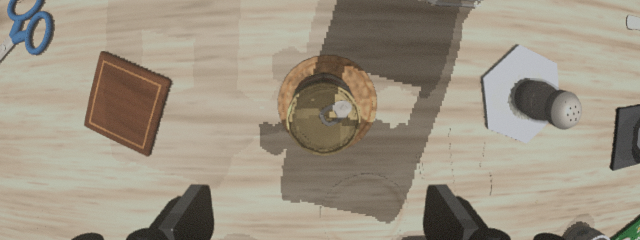

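w8 shows the shaker upright on the white tile, the tin lid centred at (325,228), and the empty square's corners at (101,161), (172,188), (151,266) and (86,232).

```bash
python3 - <<'E'
from h import *
np.set_printoptions(precision=1,suppress=True)
d,e=load('w8.png'),load('w5.png')
w=lambda d,*p:ray(d,*p,fish=True)
Q=np.array([onz(w(d,*p),8)[:2] for p in [(101,161),(172,188),(151,266),(86,232)]]); print('sq',Q.mean(0),np.linalg.norm(Q-np.roll(Q,1,0),axis=1))
print('tin',onz(w(d,325,228),80))
for box,dd,z in (((60,140,190,280),d,8),((250,140,395,285),e,8)):
    c=blobs(dd,box,lambda h,s,v:(s>90)&(v<140)&(h<20),300)[0]; P=np.array([onz(w(dd,*p),8)[:2] for p in cv2.convexHull(c)[:,0]],np.float32); print('sqmask',cv2.minAreaRect(P))
E
```

```text
sq [ 432.6 -311.1] [82.7 88.4 88.9 88.4]
tin [ 432.5 -104.2   80. ]
sqmask ((433.657958984375, -313.1099548339844), (88.33806610107422, 88.7601089477539), 66.2854995727539)
sqmask ((433.742919921875, -315.05645751953125), (87.90872955322266, 88.0924301147461), 66.48701477050781)
```

```bash
python3 -m crank '[[-0.001,0.004,0.04,0,0,0,0],[-0.001,0.004,0.085,0,0,0,0],[-0.001,0.004,0.13,0,0,0,0],[-0.001,0.004,0.165,0,0,0,0],[-0.001,0.004,0.184,0,0,0,0]]' 40; python3 -m crank '[[0,0,0,0,0,0,0],[0,0,0,0,0,0,0.6],[0,0,0,0,0,0,0.6],[0,0,0,0,0,0,0.6],[0,0,0,0,0,0,0.6]]' 40; python3 -m crank '[[0,0,0,0,0,0,0.6],[0,0,0,0,0,0,0.6]]'
```

```text
clock: 15.35
eef_pos: [430.5, -100.8, 43.7]
tcp_rot: [3.14, -0.004, -3.139]
contact_force: [1.1, 0.2, 0.0]
opening: 1.001
grasp_force: 0.0
clock: 15.85
eef_pos: [433.2, -102.3, 47.7]
tcp_rot: [-3.141, 0.003, -3.14]
contact_force: [-0.2, 2.7, 9.1]
opening: 0.66
grasp_force: 42.8
clock: 16.05
eef_pos: [433.2, -102.3, 47.7]
tcp_rot: [-3.141, 0.003, -3.141]
contact_force: [-0.5, 2.8, 8.0]
opening: 0.667
grasp_force: 42.9
```

```bash
python3 -m crank '[[0,0,-0.015,0,0,0,0.6],[0,0,-0.04,0,0,0,0.6],[0,0,-0.06,0,0,0,0.6],[0,-0.04,-0.06,0,0,0,0.6],[0,-0.08,-0.06,0,0,0,0.6]]'
python3 -c "
from h import *
snap('wrist','w9.png')"
python3 -m crank '[[0,-0.045,0,0,0,0,0.6],[0,-0.09,0,0,0,0,0.6],[0,-0.132,0,0,0,0,0.6],[0,-0.132,0.02,0,0,0,0.6],[0,-0.132,0.04,0,0,0,0.6]]'
python3 -m crank '[[0,0,0.01,0,0,0,0.6],[0,0,0.015,0,0,0,0.6],[0,0,0.015,0,0,0,0.6]]'
```

```text
clock: 16.55
eef_pos: [433.2, -183.0, 108.1]
tcp_rot: [-3.14, 0.003, -3.138]
contact_force: [0.6, -0.0, -2.0]
opening: 0.659
grasp_force: 43.4
clock: 17.1
eef_pos: [432.9, -316.3, 67.1]
tcp_rot: [-3.14, 0.003, 3.14]
contact_force: [-1.3, 1.2, -2.7]
opening: 0.663
grasp_force: 44.0
clock: 17.4
eef_pos: [432.4, -314.0, 51.3]
tcp_rot: [3.141, -0.0, -3.14]
contact_force: [-0.3, 0.6, -2.0]
opening: 0.662
grasp_force: 44.0
```

```bash
python3 -m crank '[[-0.001,-0.002,0.001,0,0,0,0.6],[-0.001,-0.002,0.002,0,0,0,0.6]]'; python3 -m crank '[[0,0,0.001,0,0,0,0.6],[0,0,0.001,0,0,0,0.6]]';python3 -m crank '[[0,0,0.001,0,0,0,0.6],[0,0,0.001,0,0,0,0.6]]'
```

```text
clock: 17.6
eef_pos: [434.3, -316.8, 50.1]
tcp_rot: [-3.14, 0.002, -3.14]
contact_force: [0.3, -0.0, -1.9]
opening: 0.665
grasp_force: 44.0
clock: 17.8
eef_pos: [433.6, -316.3, 48.5]
tcp_rot: [-3.141, 0.0, -3.14]
contact_force: [0.7, -0.1, -1.7]
opening: 0.657
grasp_force: 44.0
clock: 18.0
eef_pos: [433.5, -316.4, 47.8]
tcp_rot: [-3.141, 0.0, -3.14]
contact_force: [-2.0, 0.7, 4.7]
opening: 0.661
grasp_force: 44.6
```

```bash
python3 -m crank '[[0,0,0,0,0,0,0.4],[0,0,0,0,0,0,0.2],[0,0,0,0,0,0,0],[0,0,0,0,0,0,0],[0,0,0,0,0,0,0]]'
python3 -m crank '[[0,0,-0.02,0,0,0,0],[0,0,-0.06,0,0,0,0],[0,0,-0.1,0,0,0,0],[0,0,-0.145,0,0,0,0],[0,0,-0.185,0,0,0,0]]'
python3 -m crank '[[0,0.05,0,0,0,0,0],[0,0.1,0,0,0,0,0],[0,0.15,0,0,0,0,0],[0,0.2,0,0,0,0,0],[0,0.2,0,0,0,0,0]]'
python3 -m crank '[[0,0,0,0,0,0,0]]'
python3 - <<'E'
from h import *
d=snap('wrist','w10.png'); cv2.imwrite('pics/w10c.png',d['image'][110:350,:,::-1])
E
```

```text
clock: 18.5
eef_pos: [433.5, -316.4, 47.2]
tcp_rot: [3.142, -0.0, -3.14]
contact_force: [-0.4, 0.6, 0.1]
opening: 0.998
grasp_force: 0.0
clock: 19.0
eef_pos: [433.4, -316.3, 234.4]
tcp_rot: [-3.141, 0.001, -3.14]
contact_force: [-0.1, -1.5, 0.1]
opening: 0.996
grasp_force: 0.0
clock: 19.5
eef_pos: [432.5, -111.6, 232.2]
tcp_rot: [3.14, -0.001, -3.136]
contact_force: [-0.1, -0.3, 0.3]
opening: 1.0
grasp_force: 0.0
clock: 19.6
eef_pos: [433.4, -115.4, 232.5]
tcp_rot: [-3.141, 0.0, -3.137]
contact_force: [-0.8, -1.2, 0.5]
opening: 0.998
grasp_force: 0.0
```

View pics/w10c.png

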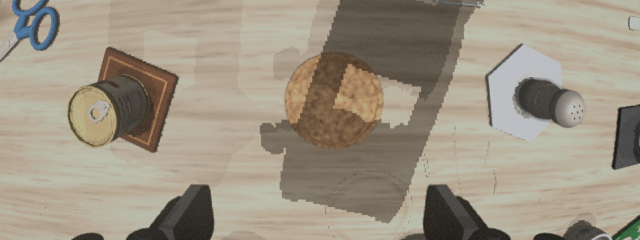

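w10 shows the tin on the square, the shaker on the tile and the empty cork centred at about (334.5,210.5). I'll compute the cork's centre and move on to the jar.

```bash
python3 - <<'E'
from h import *
np.set_printoptions(precision=1,suppress=True)
d=load('w10.png')
w=lambda d,*p:ray(d,*p,fish=True)
print(onz(w(d,334.5,210.5),8))
c=blobs(d,(265,145,400,270),lambda h,s,v:(s>80)&(h<25),300)[0]; P=np.array([onz(w(d,*p),8)[:2] for p in cv2.convexHull(c)[:,0]],np.float32); print(cv2.boundingRect(c),cv2.minEnclosingCircle(P),cv2.minAreaRect(P))
E
python3 -m crank '[[-0.005,0.05,0,0,0,0,0],[-0.01,0.1,0,0,0,0,0],[-0.015,0.15,0,0,0,0,0],[-0.02,0.2,0,0,0,0,0],[-0.025,0.25,0,0,0,0,0]]'
python3 -m crank '[[-0.005,0.05,0,0,0,0,0],[-0.01,0.1,0,0,0,0,0],[-0.01,0.15,0,0,0,0,0],[-0.01,0.19,0,0,0,0,0],[-0.01,0.194,0,0,0,0,0]]'
python3 -m crank '[[0,0,0,0,0,0,0],[0,0,0,0,0,0,0]]'
python3 -c "
from h import *
d=snap('wrist','w11.png'); cv2.imwrite('pics/w11c.png',d['image'][110:350,:,::-1]);print(r.sense()['eef_pos'])"
```

```text
[ 436.3 -100.3    8. ]
(285, 162, 98, 97) ((437.4844055175781, -100.92445373535156), 47.736141204833984) ((437.053955078125, -100.94194030761719), (94.24235534667969, 93.60458374023438), 0.11309978365898132)
clock: 20.15
eef_pos: [458.7, 132.9, 232.4]
tcp_rot: [-3.141, 0.001, 3.14]
contact_force: [1.4, -1.1, -0.2]
opening: 1.0
grasp_force: 0.0
clock: 20.65
eef_pos: [469.1, 329.4, 232.0]
tcp_rot: [3.14, 0.001, -3.14]
contact_force: [0.3, -0.6, -0.3]
opening: 0.996
grasp_force: 0.0
clock: 20.85
eef_pos: [468.1, 324.7, 231.9]
tcp_rot: [-3.141, -0.001, 3.141]
contact_force: [-0.0, -0.1, 0.3]
opening: 1.0
grasp_force: 0.0
[468.09993872 324.58538093 232.03519697]
```

View pics/w11c.png

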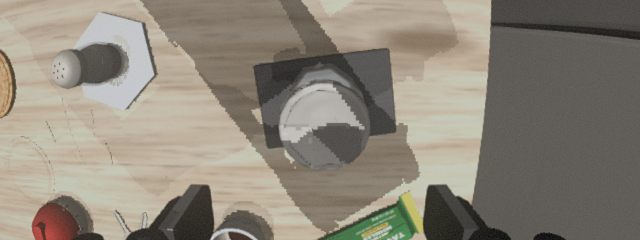

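The jar stands upright on the board, its lid at (324.5,237), so it is at about (467,328.7). I'll descend and grip.

```bash
python3 -m crank '[[0.001,0.004,0.04,0,0,0,0],[0.001,0.004,0.08,0,0,0,0],[0.001,0.004,0.115,0,0,0,0],[0.001,0.004,0.147,0,0,0,0],[0.001,0.004,0.147,0,0,0,0]]' 40; python3 -m crank '[[0,0,0,0,0,0,0.5],[0,0,0,0,0,0,0.5],[0,0,0,0,0,0,0.5],[0,0,0,0,0,0,0.5],[0,0,0,0,0,0,0.5]]' 40
python3 -m crank '[[0,0,-0.02,0,0,0,0.5],[0,0,-0.05,0,0,0,0.5],[0,0,-0.09,0,0,0,0.5],[0,0,-0.13,0,0,0,0.5],[0,0,-0.13,0,0,0,0.5]]'
```

```text
clock: 21.4
eef_pos: [464.6, 327.2, 81.8]
tcp_rot: [-3.137, -0.006, 3.141]
contact_force: [-0.3, -0.3, -0.1]
opening: 1.0
grasp_force: 0.0
clock: 21.9
eef_pos: [467.8, 330.6, 87.4]
tcp_rot: [3.141, 0.003, -3.14]
contact_force: [0.5, -5.0, 9.5]
opening: 0.741
grasp_force: 45.8
clock: 22.4
eef_pos: [469.3, 332.5, 221.8]
tcp_rot: [3.135, 0.009, -3.14]
contact_force: [0.0, 1.3, -4.3]
opening: 0.743
grasp_force: 47.0
```

```bash
python3 -m crank '[[0.003,-0.045,0,0,0,0,0.5],[0.006,-0.09,0,0,0,0,0.5],[0.01,-0.135,0,0,0,0,0.5],[0.014,-0.18,0,0,0,0,0.5],[0.018,-0.225,0,0,0,0,0.5]]'
python3 -m crank '[[0.003,-0.045,0,0,0,0,0.5],[0.006,-0.09,0,0,0,0,0.5],[0.01,-0.135,0,0,0,0,0.5],[0.012,-0.18,0,0,0,0,0.5],[0.012,-0.204,0,0,0,0,0.5]]'
python3 -m crank '[[0,0,0.04,0,0,0,0.5],[0,0,0.08,0,0,0,0.5],[0,0,0.11,0,0,0,0.5],[0,0,0.12,0,0,0,0.5],[0,0,0.12,0,0,0,0.5]]'
python3 -m crank '[[0,0,0,0,0,0,0.5],[0,0,0,0,0,0,0.5]]'
```

```text
clock: 22.9
eef_pos: [447.9, 103.8, 215.0]
tcp_rot: [3.142, -0.0, -3.14]
contact_force: [1.6, -1.0, -4.1]
opening: 0.743
grasp_force: 47.2
clock: 23.4
eef_pos: [436.1, -101.2, 215.1]
tcp_rot: [-3.141, 0.0, 3.141]
contact_force: [0.5, 0.7, -3.8]
opening: 0.743
grasp_force: 47.3
clock: 23.9
eef_pos: [436.1, -98.3, 94.3]
tcp_rot: [3.141, -0.003, -3.14]
contact_force: [-0.1, 0.3, -3.3]
opening: 0.745
grasp_force: 47.3
clock: 24.1
eef_pos: [438.3, -98.7, 96.7]
tcp_rot: [-3.141, 0.003, -3.14]
contact_force: [0.8, -0.1, -3.7]
opening: 0.743
grasp_force: 47.3
```

```bash
python3 -m crank '[[0.001,-0.002,0.003,0,0,0,0.5],[0.001,-0.003,0.006,0,0,0,0.5],[0.001,-0.003,0.007,0,0,0,0.5]]'
python3 -m crank '[[0,0,0.001,0,0,0,0.5],[0,0,0.001,0,0,0,0.5]]'; python3 -m crank '[[0,0,0.001,0,0,0,0.5],[0,0,0.001,0,0,0,0.5]]'
```

```text
clock: 24.4
eef_pos: [436.1, -101.7, 88.3]
tcp_rot: [-3.141, 0.0, -3.141]
contact_force: [0.1, 0.2, -3.9]
opening: 0.742
grasp_force: 47.3
clock: 24.6
eef_pos: [436.3, -101.7, 87.5]
tcp_rot: [-3.141, 0.0, -3.14]
contact_force: [-0.4, -0.1, -0.4]
opening: 0.742
grasp_force: 47.7
clock: 24.8
eef_pos: [436.4, -101.8, 87.3]
tcp_rot: [-3.141, 0.001, -3.14]
contact_force: [-5.0, -0.5, 16.6]
opening: 0.744
grasp_force: 49.3
```

Contact. I'll release, rise and check.

```bash
python3 -m crank '[[0,0,-0.001,0,0,0,0.5],[0,0,-0.001,0,0,0,0.2],[0,0,-0.001,0,0,0,0],[0,0,-0.001,0,0,0,0],[0,0,-0.001,0,0,0,0]]'
python3 -m crank '[[0,0,-0.02,0,0,0,0],[0,0,-0.06,0,0,0,0],[0,0,-0.1,0,0,0,0],[0,0,-0.145,0,0,0,0],[0,0,-0.185,0,0,0,0]]'
python3 -m crank '[[0,0,-0.04,0,0,0,0],[0.04,0,-0.06,0,0,0,0],[0.06,0,-0.07,0,0,0,0],[0.06,0,-0.07,0,0,0,0],[0.06,0,-0.07,0,0,0,0]]'
python3 - <<'E'
from h import *
d=snap('wrist','w12.png'); e=snap('side','s3.png')
im=np.vstack([d['image'][130:350],cv2.resize(e['image'][150:350,110:430],(640,400))[:380]]); cv2.imwrite('pics/c12.png',im[:,:,::-1])
E
```

```text
clock: 25.3
eef_pos: [436.1, -101.6, 87.2]
tcp_rot: [3.142, -0.0, -3.14]
contact_force: [-0.3, -0.9, 0.5]
opening: 1.0
grasp_force: 0.0
clock: 25.8
eef_pos: [436.0, -101.5, 274.4]
tcp_rot: [-3.141, 0.001, -3.14]
contact_force: [1.1, -0.1, 0.5]
opening: 1.002
grasp_force: 0.0
clock: 26.3
eef_pos: [376.3, -101.7, 342.5]
tcp_rot: [-3.141, 0.001, -3.141]
contact_force: [0.4, -0.3, -0.4]
opening: 1.003
grasp_force: 0.0
```

View pics/c12.png

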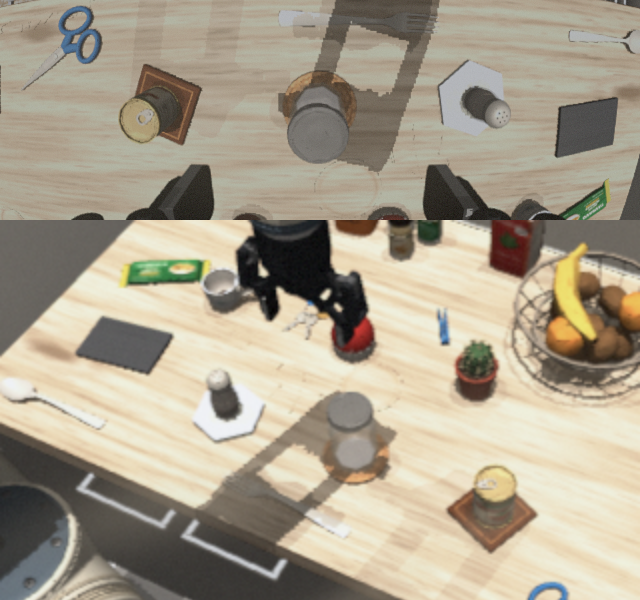

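All three stand upright on the right coasters, and the cup, timer and cactus look untouched. One numeric check of the centring from w12.

```bash
python3 - <<'E'
from h import *
np.set_printoptions(precision=1,suppress=True)
d=load('w12.png'); w=lambda u,v,z:onz(ray(d,u,v+130,True),z)[:2]
print('jar',w(318,133,118),'shaker',w(495,114,98),'tin',w(140,119,80))
H=np.array([w(*p,8) for p in [(469,60),(502,69),(510,104),(476,135),(440,118),(439,80)]]);print('hex',H.mean(0), [(H[i]+H[i+3])/2 for i in range(3)])
S=np.array([w(*p,8) for p in [(143,66),(201,94),(181,143)]]);print('sq',(S[0]+S[2])/2,S, 'cork L/R',w(283,103,8),w(357,103,8))
c=blobs(d,(265,180,375,300),lambda h,s,v:(s>80)&(h<25),100)[0];P=np.array([w(p[0],p[1]-130,8) for p in c],np.float32);print(cv2.minEnclosingCircle(P))
E
```

```text
jar [ 432.6 -102.3] shaker [419.4  96. ] tin [ 431.1 -312.7]
hex [419.5 107.5] [array([424.9, 107.2]), array([417.4, 104.3]), array([416.2, 111.1])]
sq [ 433.9 -314.9] [[ 379.4 -337.7]
 [ 419.  -255.8]
 [ 488.5 -292.2]] cork L/R [ 431.4 -147.1] [431.4 -52.4]
((436.9717102050781, -100.60548400878906), 47.73994827270508)
```

```bash
python3 - <<'E'
from h import *
np.set_printoptions(precision=1,suppress=True)
W=lambda f,u,v,z:onz(ray(load(f),u,v,True),z)[:2]
print(W('w11.png',66,180,95),W('w10.png',571,217,95),W('w12.png',495,244,95)); print(tri([ray(load('w11.png'),66,180,True),ray(load('w10.png'),571,217,True)]))
E
```

```text
[423.3 114.7] [419.6  99.7] [420.3  97.6]
(array([422.8, 107.5,  85.7]), [np.float64(1.238429249833573), np.float64(1.2384292498336293)])
```

The two opposite views put the shaker's top at (422.8,107.5), over the hex centre at (424.7,107.6). The job is done.

```bash
python3 -c "
from rig import sign_off
print(sign_off())"
```

```text
the job is handed in; nothing more can be done
None
```

The job is handed in: the jar stands on the round cork coaster, the tin on the square wooden one and the salt shaker on the white tile. All three are upright and within about 5 mm of centre by my camera measurements; the cup, timer and cactus looked untouched in the last picture.

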